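# Fit the missing linear bearing and its clip on a printer carriage

### The job

Fit the missing bearing on the upturned printer carriage: take one short linear bearing from its bin and lay it down in the slot of the empty station, then take one short clip from its bin and set it over the bearing, feet flat on the plate and centred, so that its slots lie over the two screw inserts. Set the parts down, do not drop them; leave the rest of the stock in its bins and do not knock over or push about the driver or the grease jar.

Things in the scene. Friction and masses are not known exactly. Their poses are not given: they have to be found in the camera images.
- carriage: upturned printer carriage: flat black plate 160 (x) x 150 (y) x 6 mm, fixed on a plywood board 200 x 176 x 12 mm; plate top 18 mm above the bench. Three alike bearing stations, two already fitted, any one empty: at (0, -50), (-45, 50), (45, 50) mm. An 8 mm high belt holder stands at its middle. Origin: centre of the board's underside
- seat: the empty station: slot through the plate, 27 mm long (x), 12 mm wide (y), and a brass screw insert 17.2 mm either side (y). A bearing laid in it dips 3 mm in and rests on the long edges: axis 4.5 mm, top 12 mm above the plate, 1.5 mm play at each end. Origin: slot centre on the plate's top face, 18 mm above the bench; x along slot and bearing, z up
- fitted_1: a station already fitted with bearing, clip and two screws, 45 mm wide (y), 24 mm long (x), 16.5 mm high; fixed. Origin as for seat, same axes
- fitted_2: the other fitted station, like fitted_1
- bearing_a: short linear ball bearing, one of two alike, either may be used: plain steel cylinder, 15 mm diameter, 24 mm long, black seals at the ends, about 16 g. Origin on its axis at mid length; x along its axis. It lies on its side on the floor of bin_short, free to roll, its axis within 0.4 rad of the bin's x
- bearing_b: short linear ball bearing, one of two alike, either may be used: plain steel cylinder, 15 mm diameter, 24 mm long, black seals at the ends, about 16 g. Origin on its axis at mid length; x along its axis. It lies on its side on the floor of bin_short, free to roll, its axis within 0.4 rad of the bin's x
- clip_a: short printed clip, one of two alike, either may be used, either way round: a bridge 18 mm long (x), open below from end to end. Arch 25 mm wide outside (y), 16.5 mm high; 18 mm between the legs, roof 13 mm up. Feet 4 mm thick reach to 22.5 mm either side, screw slots at 17.2 mm. About 12 g. Origin: centre of its underside. Stands on its feet in bin_clip, yaw within 0.2 rad of the bin's
- clip_b: short printed clip, one of two alike, either may be used, either way round: a bridge 18 mm long (x), open below from end to end. Arch 25 mm wide outside (y), 16.5 mm high; 18 mm between the legs, roof 13 mm up. Feet 4 mm thick reach to 22.5 mm either side, screw slots at 17.2 mm. About 12 g. Origin: centre of its underside. Stands on its feet in bin_clip, yaw within 0.2 rad of the bin's
- bin_short: white picking bin, fixed, outside 98 (x) x 110 (y) x 45 mm, walls and floor 3 mm, front (-x) cut down to 22 mm. Origin: centre of its underside, 4 mm above the bench. Four alike stand two by two on a steel carrier, 102 mm apart in x, 118 mm in y, in any order. This one holds the two 24 mm bearings
- bin_clip: white picking bin, fixed, outside 98 (x) x 110 (y) x 45 mm, walls and floor 3 mm, front (-x) cut down to 22 mm. Origin: centre of its underside, 4 mm above the bench. Four alike stand two by two on a steel carrier, 102 mm apart in x, 118 mm in y, in any order. This one holds the two 18 mm clips
- bin_long: white picking bin, fixed, outside 98 (x) x 110 (y) x 45 mm, walls and floor 3 mm, front (-x) cut down to 22 mm. Origin: centre of its underside, 4 mm above the bench. Four alike stand two by two on a steel carrier, 102 mm apart in x, 118 mm in y, in any order. This one holds the two long bearings
- bin_longclip: white picking bin, fixed, outside 98 (x) x 110 (y) x 45 mm, walls and floor 3 mm, front (-x) cut down to 22 mm. Origin: centre of its underside, 4 mm above the bench. Four alike stand two by two on a steel carrier, 102 mm apart in x, 118 mm in y, in any order. This one holds the long clip
- long_bearing_a: bearing for another axis: steel cylinder of the same 15 mm diameter but 45 mm long; origin and x axis as for bearing_a. Not wanted
- long_bearing_b: like long_bearing_a. Not wanted
- long_clip: clip for the long bearing: same section as clip_a but 42 mm long, with four screw slots; origin as for clip_a. Not wanted
- hex_driver: hex driver lying on the bench, 180 mm long, pointing +x: black handle 19 mm thick, thin steel blade; origin on its axis near the middle, 9.5 mm up. Lies between carriage and bins. Bystander
- grease: small jar of grease, 52 mm diameter, 48 mm tall; origin centre of its underside. Bystander

How it is judged (in metres and radians):
On the way, in this order (a step that is already met when the one before it is completed fails the run):
1. a short bearing lies in the slot of the empty station ((((x of bearing_a in the frame of seat between -0.003 and 0.003 m and y of bearing_a in the frame of seat between -0.0015 and 0.0015 m and z of bearing_a in the frame of seat between 0.003 and 0.0058 m and angle between the x axis of bearing_a and the x axis of seat, either way round below 0.07 rad and linear speed of bearing_a below 0.02 m/s) and (x of bearing_b in the frame of bin_short between -0.049 and 0.049 m and y of bearing_b in the frame of bin_short between -0.055 and 0.055 m and z of bearing_b in the frame of bin_short below 0.03 m)) or ((x of bearing_b in the frame of seat between -0.003 and 0.003 m and y of bearing_b in the frame of seat between -0.0015 and 0.0015 m and z of bearing_b in the frame of seat between 0.003 and 0.0058 m and angle between the x axis of bearing_b and the x axis of seat, either way round below 0.07 rad and linear speed of bearing_b below 0.02 m/s) and (x of bearing_a in the frame of bin_short between -0.049 and 0.049 m and y of bearing_a in the frame of bin_short between -0.055 and 0.055 m and z of bearing_a in the frame of bin_short below 0.03 m)))), for 0.2 s.
2. a short clip straddles it, feet flat on the plate ((((x of bearing_a in the frame of seat between -0.003 and 0.003 m and y of bearing_a in the frame of seat between -0.0015 and 0.0015 m and z of bearing_a in the frame of seat between 0.003 and 0.0058 m and angle between the x axis of bearing_a and the x axis of seat, either way round below 0.07 rad and linear speed of bearing_a below 0.02 m/s) and (x of bearing_b in the frame of bin_short between -0.049 and 0.049 m and y of bearing_b in the frame of bin_short between -0.055 and 0.055 m and z of bearing_b in the frame of bin_short below 0.03 m)) or ((x of bearing_b in the frame of seat between -0.003 and 0.003 m and y of bearing_b in the frame of seat between -0.0015 and 0.0015 m and z of bearing_b in the frame of seat between 0.003 and 0.0058 m and angle between the x axis of bearing_b and the x axis of seat, either way round below 0.07 rad and linear speed of bearing_b below 0.02 m/s) and (x of bearing_a in the frame of bin_short between -0.049 and 0.049 m and y of bearing_a in the frame of bin_short between -0.055 and 0.055 m and z of bearing_a in the frame of bin_short below 0.03 m))) and (((x of clip_a in the frame of seat between -0.004 and 0.004 m and y of clip_a in the frame of seat between -0.0025 and 0.0025 m and z of clip_a in the frame of seat between -0.0015 and 0.0015 m and angle between the x axis of clip_a and the x axis of seat, either way round below 0.12 rad and angle between clip_a's own z axis and vertical below 0.06 rad and linear speed of clip_a below 0.02 m/s) and (x of clip_b in the frame of bin_clip between -0.049 and 0.049 m and y of clip_b in the frame of bin_clip between -0.055 and 0.055 m and z of clip_b in the frame of bin_clip below 0.03 m)) or ((x of clip_b in the frame of seat between -0.004 and 0.004 m and y of clip_b in the frame of seat between -0.0025 and 0.0025 m and z of clip_b in the frame of seat between -0.0015 and 0.0015 m and angle between the x axis of clip_b and the x axis of seat, either way round below 0.12 rad and angle between clip_b's own z axis and vertical below 0.06 rad and linear speed of clip_b below 0.02 m/s) and (x of clip_a in the frame of bin_clip between -0.049 and 0.049 m and y of clip_a in the frame of bin_clip between -0.055 and 0.055 m and z of clip_a in the frame of bin_clip below 0.03 m)))), for 0.2 s.
At the end, for the whole second after the job is handed in: A 24 mm bearing rests in the empty slot (3 mm lengthwise, 1.5 mm sideways, 0.07 rad) and an 18 mm clip over it, feet on the plate (4 mm lengthwise, 2.5 mm sideways, 1.5 mm height, 0.12 rad, tilt 0.06 rad), both at rest; all other bearings and clips are in their own bins (all of step 2 and x of long_bearing_a in the frame of bin_long between -0.049 and 0.049 m and y of long_bearing_a in the frame of bin_long between -0.055 and 0.055 m and z of each of long_bearing_a, long_bearing_b in the frame of bin_long below 0.03 m and x of long_bearing_b in the frame of bin_long between -0.049 and 0.049 m and y of long_bearing_b in the frame of bin_long between -0.055 and 0.055 m and x of long_clip in the frame of bin_longclip between -0.049 and 0.049 m and y of long_clip in the frame of bin_longclip between -0.055 and 0.055 m and z of long_clip in the frame of bin_longclip below 0.03 m); the robot touches nothing.
It fails at once if a bearing or clip to be fitted is dropped or thrown (moves faster than 0.6 m/s out of the fingers, a fall of about 18 mm) ((linear speed of bearing_a above 0.6 m/s and contact force between bearing_a and the fingers below 0.05 N) or (linear speed of bearing_b above 0.6 m/s and contact force between bearing_b and the fingers below 0.05 N) or (linear speed of clip_a above 0.6 m/s and contact force between clip_a and the fingers below 0.05 N) or (linear speed of clip_b above 0.6 m/s and contact force between clip_b and the fingers below 0.05 N)).
It fails at once if the driver or the grease jar is pushed more than 30 mm, or the jar is knocked over (distance of any of hex_driver, grease from where it was at the start of the episode above 0.03 m or angle between grease's own z axis and vertical above 0.5 rad).
It also fails if it takes over 64 s, if anything falls off the work surface, if the arm or the gripper's body presses on something with over 40 N, if the wrist force passes 120 N, or if a joint passes its speed limit or range.

### The arm

A 6-joint arm with a two-finger parallel gripper is mounted at the origin on the work surface. World frame = base frame: x ahead of the robot, y to its left, z up, the work surface at z = 0. Lengths are in m, angles in degrees, forces in N, time in s.
With the tool pointing down it reaches from about 0.35 to 0.85 m from the base axis. Payload 8.1 kg.
Tool frame: the origin (TCP) lies on the centre line of the jaws, within the pads' length; the fingertips stand 17 mm ahead of it and the grasp point (between the pads) lies 2 mm behind it; z points along the fingers, y is the direction in which the jaws open and shut (so a half turn about z gives the same grasp; the last joint's range is limited). The gripper opens to 93 mm and grips with 3 to 60 N. Pads are 15 mm wide; open, the fingers measure 128 mm over their backs; the gripper's body (75 mm by 188 mm) begins 65 mm behind the grasp point.
Start: joints at [64.034, 7.471, 85.268, -0, 87.261, -4.893], TCP at [0.216, 0.56, 0.207] pointing down, gripper open.
Joint ranges: [-169.43, 169.43], [-51.17, 129.36], [1.28, 143.12], [-76.62, 256.62], [0, 156.53], [-152.29, 152.29]. Speed limits (degrees/s): [136.94, 136.94, 159.86, 180, 180, 180].

### API

Orientations are given as [roll, pitch, yaw] about the fixed x, y, z axes, in that order (R = Rz(yaw) Ry(pitch) Rx(roll)).
In Python, from plant import arm gives the robot as it stands.
- The arm moves only by the tool arm_command, never from a script. Its argument "plan" is a list of rows, each a list of 5 numbers: the closure, from 0 (fully open) to 1 (shut), then the shift along the tool's x, y, z in m, then the turn about the tool's z in rad. A call has 1 to 8 rows; each row shifts and turns the commanded pose from where the row before left it, along the tool's axes as they then stand; what a row does not reach is not made up. A row lasts 1/8 s, in which the tool goes at most 62.5 mm and 10.7 degrees, less where a joint would pass 70% of its speed; a pose out of reach is approached as far as the arm can. A call is refused whole if a number of a shift passes 0.0625 or a number of a turn 0.188, either way. A call with a gripper value outside its range is refused whole. The fingers move at their own pace and stop on an object; "newtons" is the grip in N (left out, the last holds). Time passes only in rows, so rows that do not move let the fingers close. It gives the time, the measured TCP pose, the force and the opening at its end, in the units of the state.
- arm.read_state(): the state, without advancing time (a new reading comes with each control period).
- arm.get_image(name): name is "scene" or "top" or "wrist"; returns (picture, depth): 384x512x3 uint8, red, green, blue; 384x512 float32, m along the optical axis (not along the pixel's ray), 0 where there is no reading.
- arm.camera_info(name): a dict with "fx", "fy", "cx", "cy" (pixels), "R" (3x3) and "t" (3): a world point X has camera coordinates R X + t; the wrist camera has in their place "tool_from_camera" (4x4, takes a point from camera to tool coordinates, whose origin is the TCP and whose axes are the flange's). Camera axes: x right, y down, z forward; pixel columns grow to the right and rows downward; lengths in m; the calibration is good to about 2 mm. The wrist camera is an equidistant fisheye: a pixel r from the principal point sees the ray r / f radians off the axis. A picture is of the moment at which its call begins: read the wrist's pose just before it. camera_info takes no time and is no camera call.
- arm.job_done(): hands the job in, once; it reports no verdict.
The state is a dict: "time_s": time; "joint_pos": joint angles; "dq": joint speeds; "tau": joint torques, N m; "eef_pos": TCP position; "orientation": TCP orientation; "ft_force": force on the tool from outside, world axes, zero at the start; "wrist_torque": the same for the moment, N m; "width": opening from 0.0 (shut) to 1.0 (fully open).
Only numpy, scipy, OpenCV 4.12 (cv2) and the standard library are available. Lean on these libraries where they do the work, as an engineer would, in place of code of your own. Each camera call takes 0.05 s, during which the arm holds its last target. There are 200 camera calls.

## Working session

There is one attempt and no reset: what is moved stays moved. The work goes in short steps, Python scripts to look and compute and a tool call to move; the robot and the scene stay as the last step left them, time stands still between calls to the robot, and variables do not carry over. Pictures are saved under pics/ and viewed, about 8 in all and at most 12, crops included, and the job is handed in when it is done.

Besides the shell and the picture viewer there is one more tool, called after "Emit:" in YAML: its name, and indented under it one key for each argument. arm_command: Moves the arm, as the interface text tells. Its arguments: {"type":"object","properties":{"plan":{"type":"array"},"newtons":{"type":"number"}},"required":["plan"]}

```bash
mkdir -p pics; cat > h.py <<'E'
import numpy as np, cv2
from plant import arm
from scipy.spatial.transform import Rotation as Rn
def pts(name):
    im,d=arm.get_image(name); c=arm.camera_info(name)
    v,u=np.mgrid[:384,:512]
    P=np.stack([(u-c['cx'])/c['fx']*d,(v-c['cy'])/c['fy']*d,d],-1)
    return im,d,(P-np.array(c['t']))@np.array(c['R'])
def ray(name,u,v,z):
    c=arm.camera_info(name);R=np.array(c['R']);t=np.array(c['t'])
    o=-R.T@t; r=R.T@np.array([(u-c['cx'])/c['fx'],(v-c['cy'])/c['fy'],1])
    return o+r*(z-o[2])/r[2]
def wray(s,u,v,z):
    c=arm.camera_info('wrist');T=np.array(c['tool_from_camera'])
    x,y=u-c['cx'],v-c['cy'];a=np.hypot(x/c['fx'],y/c['fy']);n=np.hypot(x,y)+1e-9
    d=np.array([np.sin(a)*x/n,np.sin(a)*y/n,np.cos(a)])
    R=Rn.from_euler('xyz',s['orientation'],degrees=True).as_matrix()
    o=np.array(s['eef_pos'])+R@T[:3,3]; r=R@T[:3,:3]@d
    return o+r*(z-o[2])/r[2]
def save(im,f,k=1):
    im=im[:,:,::-1]
    cv2.imwrite(f,cv2.resize(im,None,fx=k,fy=k,interpolation=cv2.INTER_CUBIC))
E
python3 - <<'E'
from h import *
s=arm.read_state();print(s)
for n in ['top','scene','wrist']:
    c=arm.camera_info(n);print(n,c)
    im,d=arm.get_image(n);save(im,f'pics/{n}0.png',1.5);np.save(f'{n}0.npy',im);np.save(f'{n}0d.npy',d)
E
```

```text
{'time_s': 0.0, 'joint_pos': array([ 6.40337413e+01,  7.51385408e+00,  8.53311305e+01, -7.90751492e-04,
        8.72612540e+01, -4.89418584e+00]), 'dq': array([ 0.04629589, -0.0109435 , -0.06245609, -0.01760912, -0.13541211,
        0.04071358]), 'tau': array([-4.04092971e-04, -5.59833741e+01, -4.91764426e+01,  7.68126827e-02,
        3.53884127e-02, -1.88344598e-04]), 'eef_pos': array([0.21545448, 0.55933316, 0.20588281]), 'orientation': array([-1.79894081e+02, -8.27692899e-03,  1.58927958e+02]), 'ft_force': array([-0.94147811,  0.28382483, -0.3647989 ]), 'wrist_torque': array([ 0.05598967, -0.01364662,  0.02745645]), 'width': 0.9978442889757}
top {'fx': 455.55745693686674, 'fy': 455.55745693686674, 'cx': 248.96903414029617, 'cy': 189.46851165462374, 'R': array([[-0.0264291 , -0.99962534,  0.00711873],
       [-0.99760771,  0.02591938, -0.06408619],
       [ 0.06387767, -0.00879544, -0.99791898]]), 't': array([0.07652746, 0.51612386, 1.25798022])}
scene {'fx': 348.1743571181245, 'fy': 348.1743571181245, 'cx': 252.2223220018804, 'cy': 196.34735714928647, 'R': array([[-0.66492171,  0.74648145,  0.02538835],
       [ 0.38655388,  0.37300643, -0.84347039],
       [-0.63910502, -0.55102781, -0.53657537]]), 't': array([ 0.29474271, -0.17778015,  1.2046863 ])}
wrist {'fx': 297.3186396354542, 'fy': 297.3186396354542, 'cx': 256.44092968688585, 'cy': 190.79327642398596, 'tool_from_camera': array([[ 3.60084412e-04, -9.65815475e-01, -2.59230280e-01,
         7.11111034e-02],
       [ 9.99999595e-01,  5.61600418e-04, -7.03305604e-04,
        -1.02065155e-03],
       [ 8.24847270e-04, -2.59229922e-01,  9.65815286e-01,
        -1.78364648e-01],
       [ 0.00000000e+00,  0.00000000e+00,  0.00000000e+00,
         1.00000000e+00]])}
```

View pics/top0.png

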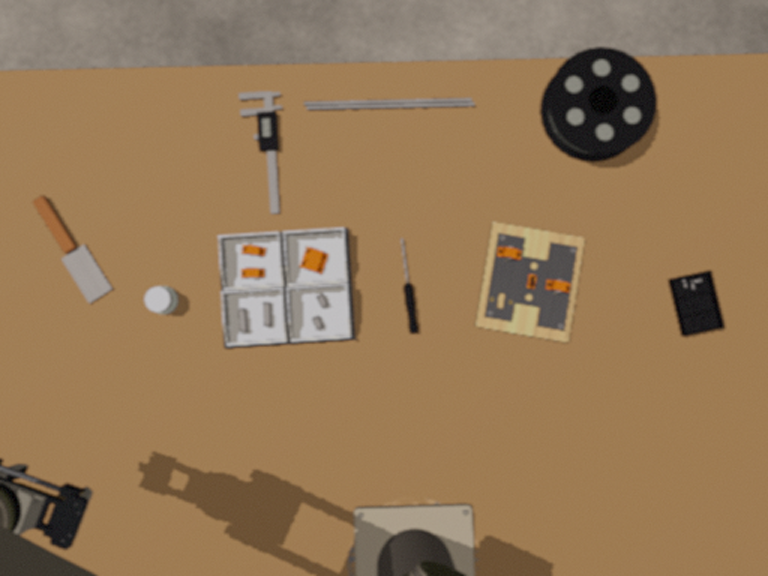

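View pics/wrist0.png

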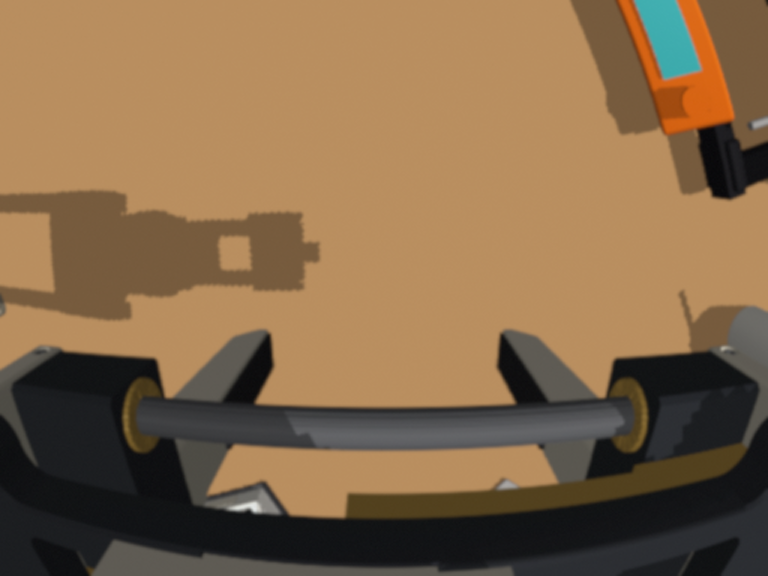

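The top view (1.5x) shows the short bearings in the lower-right bin at (322,300) and (318,323), and the clips in the upper-left bin at (253,250) and (253,272). The empty seat is on the carriage's lower left at about (501,300). In the wrist view the gripper is over bare bench. Next I get coarse positions.

```bash
cat >> h.py <<'E'
def go(s,x,y,z,yaw):
    "tool-axis shift and turn (rad) to a down-pointing pose"
    R=Rn.from_euler('xyz',s['orientation'],degrees=True).as_matrix()
    d=R.T@(np.array([x,y,z])-s['eef_pos'])
    dy=(yaw-s['orientation'][2]+180)%360-180
    return np.round(d,4),'turn',round(-np.radians(dy),4)
E
python3 - <<'E'
from h import *
for n,u,v,z in [('brg1',322,300,.0145),('brg2',318,323,.0145),('clip1',253,250,.02),('clip2',253,272,.02),('seat',501,300,.018),('fit1',510,253,.03),('fit2',558,286,.03),('bin',320,314,.004),('jar',160,300,.05)]:
    print(n,ray('top',u/1.5,v/1.5,z).round(4))
s=arm.read_state()
print(go(s,.53,.13,.2,180))
E
```

```text
brg1 [0.4911 0.1596 0.0145]
brg2 [0.4485 0.168  0.0145]
clip1 [0.5874 0.2857 0.02  ]
clip2 [0.5463 0.2863 0.02  ]
seat [ 0.4822 -0.1736  0.018 ]
fit1 [ 0.5684 -0.1913  0.03  ]
fit2 [ 0.5049 -0.2777  0.03  ]
bin [0.4653 0.1646 0.004 ]
jar [0.4972 0.45   0.05  ]
(array([-0.4479, -0.2877,  0.0065]), 'turn', np.float64(-0.3678))
```

Emit:
arm_command:
  plan:
    - [0.4, -0.0477, -0.0352, 0, 0]
    - [0.4, -0.0477, -0.0352, 0, 0]
    - [0.4, -0.0477, -0.0352, 0, 0]
    - [0.4, -0.0477, -0.0352, 0, 0]
    - [0.4, -0.0477, -0.0352, 0, 0]
    - [0.4, -0.0477, -0.0352, 0, 0]
    - [0.4, -0.0477, -0.0352, 0, -0.18]
    - [0.4, -0.0477, -0.0352, 0, -0.18]
  newtons: 15

```text
time_s: 1.15
eef_pos: [0.4744, 0.171, 0.207]
orientation: [180.0, 0.0, 178.4]
ft_force: [-0.4, 0.5, 0.9]
width: 0.6
```

Emit:
arm_command:
  plan:
    - [0.4, 0, 0, 0, 0]
    - [0.4, 0, 0, 0, 0]

```text
time_s: 1.4
eef_pos: [0.4735, 0.1727, 0.2066]
orientation: [180.0, -0.1, 178.0]
ft_force: [-0.5, 0.9, 0.0]
width: 0.601
```

```bash
python3 - <<'E'
from h import *
s=arm.read_state();im,d=arm.get_image('wrist');save(im,'pics/w1.png',1.5)
print(s['eef_pos'],s['orientation'],s['width'],s['time_s'])
E
```

```text
[0.47352095 0.17267447 0.20658532] [ 1.79991301e+02 -5.90396143e-02  1.77976111e+02] 0.6008737918783317 1.4
```

View pics/w1.png

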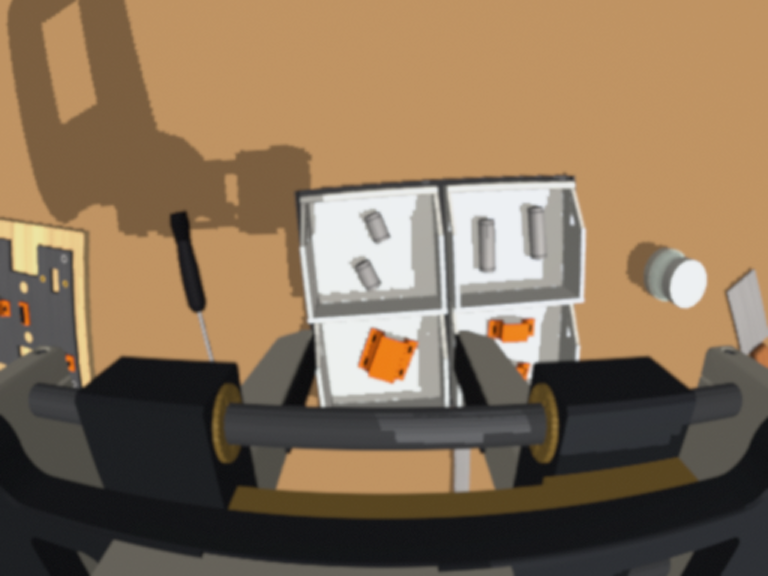

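The wrist view shows the short bearings at (376,226) and (368,273), the long ones at (487,245) and (537,232), and the clips at (511,329) and (522,370). I locate them with depth.

```bash
cat >> h.py <<'E'
def wpts(s,d):
    c=arm.camera_info('wrist');T=np.array(c['tool_from_camera'])
    v,u=np.mgrid[:384,:512]; x,y=u-c['cx'],v-c['cy']; r=np.hypot(x,y)+1e-9; a=r/c['fx']
    P=np.stack([np.tan(a)*x/r*d,np.tan(a)*y/r*d,d],-1)
    R=Rn.from_euler('xyz',s['orientation'],degrees=True).as_matrix()
    return (P@T[:3,:3].T+T[:3,3])@R.T+s['eef_pos']
def blobs(m,P,zmin=30):
    n,l,st,ce=cv2.connectedComponentsWithStats(m.astype(np.uint8))
    for i in range(1,n):
        if st[i,4]<zmin: continue
        q=P[l==i]; rc=cv2.minAreaRect((q[:,:2]*1000).astype(np.float32))
        print('px',ce[i].round(1),'n',st[i,4],'rect mm',np.round(rc[0],1),np.round(rc[1],1),round(rc[2],1),'z 50/95',np.percentile(q[:,2],[50,95]).round(4))
E
python3 - <<'E'
from h import *
s=arm.read_state();im,d=arm.get_image('wrist');P=wpts(s,d);np.save('P.npy',P)
print('bench z',np.median(P[30:80,150:300,2],axis=(0,1)), 'bin floor',P[160:175,215:225,2].mean())
fl=np.median(P[168:172,272:282,2]);print(fl)
w=np.zeros((384,512),bool);w[100:215,200:295]=1
blobs(w&(P[...,2]>.0125)&(P[...,2]<.03),P)
w=np.zeros((384,512),bool);w[205:260,310:380]=1
h=cv2.cvtColor(im,cv2.COLOR_RGB2HSV);o=(h[...,0]<20)&(h[...,1]>150)&(h[...,2]>120)
blobs(w&o,P); blobs(w&o&(P[...,2]>.016),P)
E
```

```text
bench z 0.000626907876015978 bin floor 0.0075892522297492885
0.007107036991862534
px [245.2 162.7] n 1012 rect mm [465.9 161.1] [ 96.8 109.2] 2.3 z 50/95 [0.0268 0.0297]
px [250.7 151.4] n 233 rect mm [449.3 165.4] [24.4 15. ] 22.6 z 50/95 [0.0212 0.0231]
px [244.6 183. ] n 231 rect mm [489.4 155.9] [24.9 14.9] 26.0 z 50/95 [0.021  0.0229]
px [339.8 220.2] n 333 rect mm [487.  229.1] [198.5  37.6] 43.4 z 50/95 [0.0231 0.0249]
px [348. 246.] n 43 rect mm [531.  258.8] [156.6   9.3] 36.6 z 50/95 [0.019  0.2338]
px [342.1 221.1] n 216 rect mm [544.7 284.8] [16.5 24.4] 2.1 z 50/95 [0.0238 0.025 ]
```

Emit:
arm_command:
  plan:
    - [0.65, 0.0239, -0.0081, 0, 0]
    - [0.65, 0, 0, 0.03, -0.143]
    - [0.65, 0, 0, 0.03, -0.143]
    - [0.65, 0, 0, 0.03, -0.143]
    - [0.65, 0, 0, 0.026, 0]
    - [0.65, 0, 0, 0, 0]
    - [0.65, 0, 0, 0, 0]

```text
time_s: 2.38
eef_pos: [0.45, 0.1662, 0.0921]
orientation: [-180.0, 0.1, -157.2]
ft_force: [1.0, 0.7, -0.4]
width: 0.349
```

```bash
python3 - <<'E'
from h import *
s=arm.read_state();im,d=arm.get_image('wrist');save(im,'pics/w2.png',1.5);P=wpts(s,d)
print(s['eef_pos'],s['orientation'],s['width'],s['time_s'])
w=(abs(P[...,0]-.449)<.03)&(abs(P[...,1]-.165)<.03)
blobs(w&(P[...,2]>.0125)&(P[...,2]<.03),P)
print(go(s,.4493,.1654,.029,202.6))
E
```

```text
[0.44996918 0.16616535 0.09210535] [-1.79991646e+02  6.62429134e-02 -1.57241503e+02] 0.34856595135067353 2.375
px [265.4 165.4] n 329 rect mm [421.6 165. ] [ 5.3 59.8] 0.1 z 50/95 [0.0289 0.0299]
px [257.5 193.8] n 479 rect mm [448.9 165.4] [24.7 14.8] 19.3 z 50/95 [0.0212 0.0229]
px [234.1 217.9] n 45 rect mm [477.3 154.6] [8.3 3.2] 86.6 z 50/95 [0.0184 0.0219]
(array([ 0.001 , -0.0004,  0.0631]), 'turn', np.float64(0.0028))
```

View pics/w2.png

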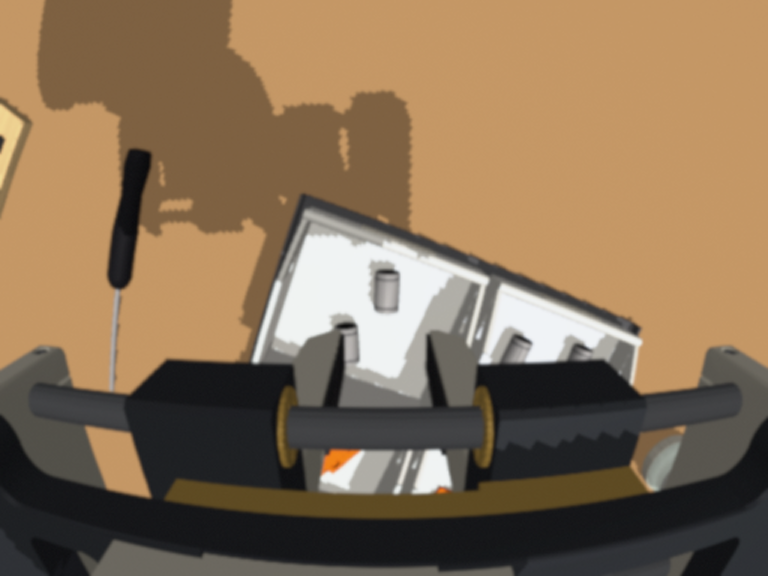

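The bearing at (387,291) stands upright in the image, aligned and centred between the fingers. Descend and grip.

Emit:
arm_command:
  plan:
    - [0.65, 0.001, -0.0004, 0.02, 0.02]
    - [0.65, 0, 0, 0.02, 0]
    - [0.65, 0, 0, 0.015, 0]
    - [0.65, 0, 0, 0.0081, 0]
    - [0.65, 0, 0, 0, 0]
    - [0.65, 0, 0, 0, 0]

```text
time_s: 3.18
eef_pos: [0.4495, 0.1648, 0.0286]
orientation: [-180.0, 0.1, -158.4]
ft_force: [0.5, -0.0, -0.1]
width: 0.353
```

Emit:
arm_command:
  plan:
    - [0.95, 0, 0, 0, 0]
    - [0.95, 0, 0, 0, 0]
    - [0.95, 0, 0, 0, 0]
    - [0.95, 0, 0, 0, 0]
  newtons: 15

```text
time_s: 3.68
eef_pos: [0.449, 0.1646, 0.0279]
orientation: [-180.0, 0.0, -158.4]
ft_force: [0.1, 0.5, 1.3]
width: 0.059
```

```bash
python3 - <<'E'
from h import *
s=arm.read_state();im,d=arm.get_image('wrist');save(im[120:300,150:370],'pics/w3.png',3)
print(s['eef_pos'],s['width'],s['ft_force'])
E
```

```text
[0.4489802  0.16460275 0.02791381] 0.058583867907769385 [0.08771272 0.4898101  1.32001905]
```

View pics/w3.png

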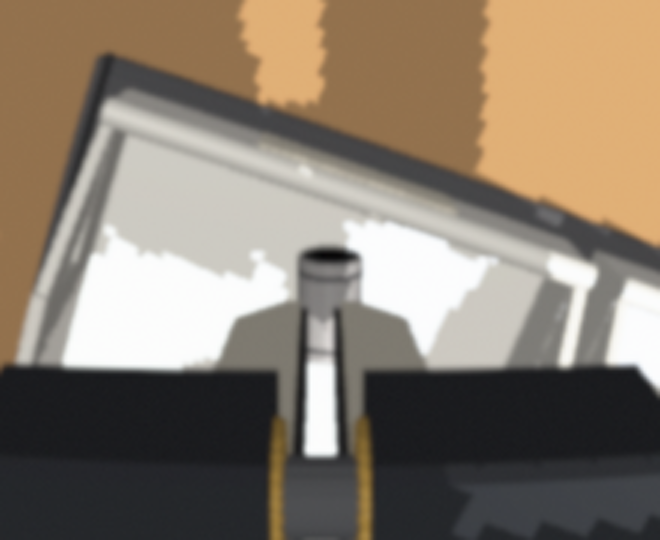

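The crop shows the fingers nearly shut, with the bearing end at (330,255) sticking out ahead of them. The grip may have missed, so I measure with depth.

```bash
python3 - <<'E'
from h import *
s=arm.read_state();im,d=arm.get_image('wrist');P=wpts(s,d)
R=Rn.from_euler('xyz',s['orientation'],degrees=True).as_matrix()
T=(P-s['eef_pos'])@R
for v in range(196,272,3): print(v,[tuple((T[v,u]*1000).round(0).astype(int)) for u in (235,249,257,265,278)], im[v,257])
E
```

```text
196 [(np.int64(15), np.int64(-16), np.int64(21)), (np.int64(15), np.int64(-6), np.int64(20)), (np.int64(15), np.int64(-1), np.int64(20)), (np.int64(15), np.int64(5), np.int64(20)), (np.int64(15), np.int64(14), np.int64(21))] [204 201 194]
199 [(np.int64(13), np.int64(-16), np.int64(21)), (np.int64(13), np.int64(-6), np.int64(21)), (np.int64(13), np.int64(-1), np.int64(21)), (np.int64(13), np.int64(5), np.int64(20)), (np.int64(13), np.int64(14), np.int64(20))] [203 201 193]
202 [(np.int64(10), np.int64(-16), np.int64(21)), (np.int64(11), np.int64(-6), np.int64(20)), (np.int64(12), np.int64(-1), np.int64(17)), (np.int64(11), np.int64(5), np.int64(18)), (np.int64(11), np.int64(14), np.int64(20))] [120 118 114]
205 [(np.int64(8), np.int64(-16), np.int64(21)), (np.int64(11), np.int64(-6), np.int64(12)), (np.int64(12), np.int64(-1), np.int64(11)), (np.int64(12), np.int64(4), np.int64(10)), (np.int64(8), np.int64(14), np.int64(20))] [10 10 10]
208 [(np.int64(6), np.int64(-16), np.int64(21)), (np.int64(9), np.int64(-6), np.int64(12)), (np.int64(11), np.int64(-1), np.int64(5)), (np.int64(11),
[... 4424 characters left out ...]
6), np.int64(-114)), (np.int64(8), np.int64(-4), np.int64(-65)), (np.int64(-39), np.int64(-1), np.int64(20)), (np.int64(8), np.int64(3), np.int64(-64)), (np.int64(35), np.int64(4), np.int64(-113))] [252 252 252]
268 [(np.int64(36), np.int64(-6), np.int64(-116)), (np.int64(8), np.int64(-4), np.int64(-67)), (np.int64(-42), np.int64(-1), np.int64(20)), (np.int64(8), np.int64(2), np.int64(-67)), (np.int64(36), np.int64(4), np.int64(-116))] [252 252 252]
271 [(np.int64(36), np.int64(-6), np.int64(-117)), (np.int64(31), np.int64(-3), np.int64(-108)), (np.int64(31), np.int64(-1), np.int64(-109)), (np.int64(31), np.int64(1), np.int64(-109)), (np.int64(36), np.int64(4), np.int64(-118))] [207 212 212]
```

```bash
python3 - <<'E'
from h import *
s=arm.read_state();im,d=arm.get_image('wrist');P=wpts(s,d)
R=Rn.from_euler('xyz',s['orientation'],degrees=True).as_matrix()
T=(P-s['eef_pos'])@R*1000
print(s['width'],s['eef_pos'])
for u in range(222,298,5):
    c=T[205:240,u]; k=np.where((c[:,2]<4)&(c[:,0]>3))[0][:3]
    print(u,205+k[0] if len(k) else None,c[k].round(0).tolist())
sim,sd,SP=pts('scene')
c=arm.camera_info('scene');q=np.array(c['R'])@s['eef_pos']+c['t'];u,v=c['fx']*q[0]/q[2]+c['cx'],c['fy']*q[1]/q[2]+c['cy'];print(u,v)
u,v=int(u),int(v);save(sim[v-50:v+35,u-60:u+60],'pics/s3.png',6)
E
```

```text
0.05212676922581875 [0.44894295 0.16457768 0.0278612 ]
222 239 [[9.0, -19.0, -38.0]]
227 227 [[9.0, -18.0, -22.0], [9.0, -18.0, -25.0], [10.0, -17.0, -28.0]]
232 224 [[10.0, -15.0, -20.0], [10.0, -15.0, -21.0], [9.0, -15.0, -22.0]]
237 222 [[10.0, -13.0, -16.0], [10.0, -12.0, -18.0], [9.0, -12.0, -19.0]]
242 221 [[10.0, -10.0, -15.0], [9.0, -10.0, -15.0], [10.0, -10.0, -18.0]]
247 220 [[10.0, -7.0, -13.0], [10.0, -7.0, -14.0], [10.0, -7.0, -16.0]]
252 222 [[8.0, -4.0, -12.0], [8.0, -4.0, -13.0], [8.0, -4.0, -15.0]]
257 None []
262 222 [[8.0, 2.0, -11.0], [8.0, 2.0, -14.0], [8.0, 2.0, -16.0]]
267 220 [[10.0, 5.0, -13.0], [10.0, 5.0, -16.0], [10.0, 5.0, -16.0]]
272 221 [[10.0, 8.0, -15.0], [10.0, 8.0, -17.0], [9.0, 8.0, -17.0]]
277 223 [[9.0, 11.0, -17.0], [9.0, 11.0, -19.0], [10.0, 11.0, -21.0]]
282 212 [[72.0, -1.0, -178.0], [9.0, 13.0, -20.0], [9.0, 13.0, -22.0]]
287 230 [[9.0, 16.0, -28.0], [9.0, 15.0, -29.0], [9.0, 15.0, -31.0]]
292 None []
297 None []
303.5795146044313 210.77327395375391
```

View pics/s3.png

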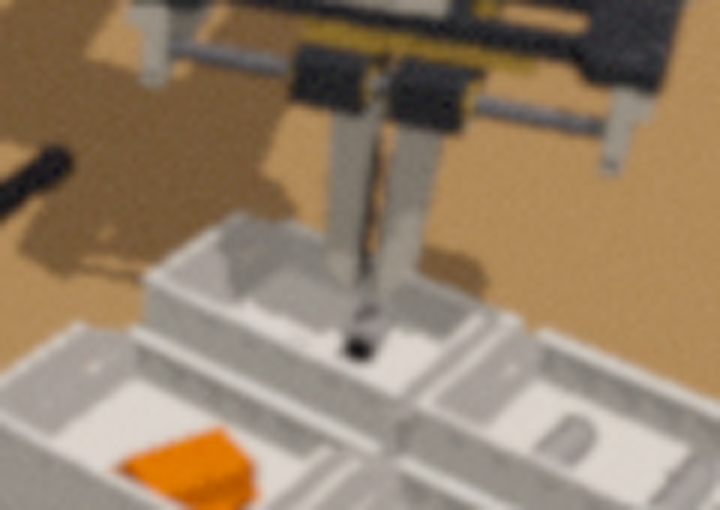

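The scene crop (tips at (365,285)) and the wrist depth agree. The fingertips end about 11 mm behind the reported TCP, not 17 mm ahead of it, so the fingers closed above the bearing without touching it. I open and descend, using the bin floor (z = 7 mm) to calibrate the tip by touch.

Emit:
arm_command:
  plan:
    - [0.65, 0, 0, 0, 0]
    - [0.65, 0, 0, 0, 0]
    - [0.65, 0, 0, 0, 0]
    - [0.65, 0, 0, 0.012, 0]
    - [0.65, 0, 0, 0.012, 0]
    - [0.65, 0, 0, 0, 0]
    - [0.65, 0, 0, 0, 0]
    - [0.65, 0, 0, 0, 0]

```text
time_s: 4.88
eef_pos: [0.4493, 0.1647, 0.0042]
orientation: [-180.0, 0.0, -158.4]
ft_force: [-0.3, 0.1, -0.3]
width: 0.352
```

Emit:
arm_command:
  plan:
    - [0.65, 0, 0, 0.002, 0]
    - [0.65, 0, 0, 0, 0]
    - [0.65, 0, 0, 0, 0]

```text
time_s: 5.25
eef_pos: [0.449, 0.1646, 0.0019]
orientation: [-180.0, 0.0, -158.4]
ft_force: [-0.1, 0.2, 0.7]
width: 0.35
```

```bash
python3 - <<'E'
from h import *
s=arm.read_state();im,d=arm.get_image('wrist');P=wpts(s,d)
R=Rn.from_euler('xyz',s['orientation'],degrees=True).as_matrix()
T=(P-s['eef_pos'])@R*1000
print(s['width'],s['eef_pos'],s['ft_force'],s['time_s'])
for u in list(range(214,240,4))+list(range(274,300,4)):
    c=T[195:240,u]; k=np.where((c[:,2]<4)&(c[:,0]>3))[0][:2]
    print(u,195+k[0] if len(k) else None,c[k].round(0).tolist(), 'abs', P[195+k,u,2].round(4) if len(k) else '')
save(im[120:300,150:370],'pics/w4.png',3)
E
```

```text
0.3502210875272161 [0.4489926  0.16460907 0.00191295] [-0.09035946  0.20623305  0.72330373] 5.25
214 195 [[23.0, -27.0, -6.0], [23.0, -27.0, -6.0]] abs [0.008  0.0083]
218 195 [[23.0, -25.0, -5.0], [22.0, -25.0, -5.0]] abs [0.0067 0.0072]
222 195 [[23.0, -22.0, -5.0], [22.0, -22.0, -6.0]] abs [0.0074 0.0078]
226 195 [[23.0, -20.0, -5.0], [22.0, -20.0, -6.0]] abs [0.007  0.0078]
230 195 [[23.0, -17.0, -6.0], [22.0, -17.0, -5.0]] abs [0.008  0.0074]
234 195 [[23.0, -15.0, -5.0], [23.0, -15.0, -6.0]] abs [0.0074 0.0084]
238 195 [[23.0, -12.0, -6.0], [22.0, -12.0, -6.0]] abs [0.0083 0.0076]
274 195 [[29.0, 8.0, -27.0], [29.0, 8.0, -27.0]] abs [0.0285 0.0292]
278 195 [[29.0, 10.0, -27.0], [29.0, 10.0, -27.0]] abs [0.0291 0.0293]
282 195 [[29.0, 12.0, -25.0], [28.0, 12.0, -27.0]] abs [0.0273 0.0287]
286 195 [[27.0, 15.0, -20.0], [28.0, 15.0, -25.0]] abs [0.0218 0.0272]
290 195 [[27.0, 17.0, -21.0], [27.0, 17.0, -21.0]] abs [0.0229 0.0225]
294 195 [[26.0, 20.0, -16.0], [26.0, 20.0, -19.0]] abs [0.0181 0.0208]
298 195 [[25.0, 23.0, -13.0], [25.0, 23.0, -16.0]] abs [0.0146 0.018 ]
```

View pics/w4.png

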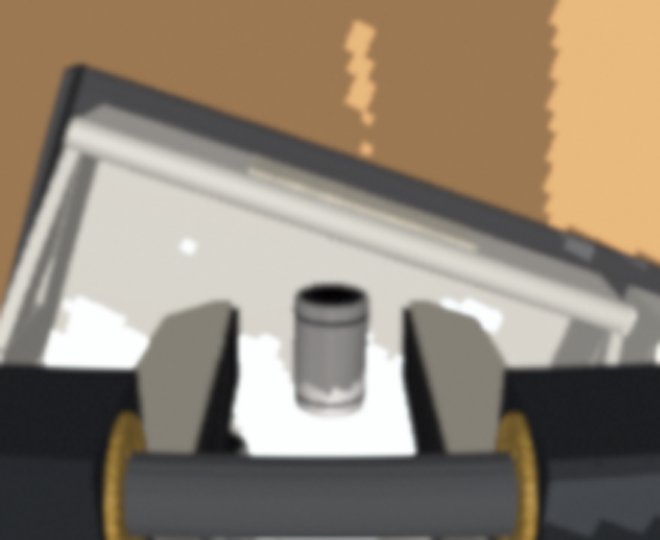

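No contact yet, and the bearing (295–365, 285–410 in the crop) now lies between the tips. I go a little lower and grip.

Emit:
arm_command:
  plan:
    - [0.65, 0, 0, 0.0015, 0]
    - [0.65, 0, 0, 0, 0]
    - [0.95, 0, 0, 0, 0]
    - [0.95, 0, 0, 0, 0]
    - [0.95, 0, 0, 0, 0]
    - [0.95, 0, 0, 0, 0]
  newtons: 15

```text
time_s: 6.05
eef_pos: [0.449, 0.1646, 0.0004]
orientation: [180.0, 0.0, -158.4]
ft_force: [-0.1, 0.4, -0.9]
width: 0.155
```

Emit:
arm_command:
  plan:
    - [0.95, 0, 0, -0.02, 0]
    - [0.95, 0, 0, -0.05, 0]
    - [0.95, 0, 0, -0.05, 0]
    - [0.95, 0.0136, -0.0465, -0.03, 0]
    - [0.95, 0.0136, -0.0465, 0, 0]
    - [0.95, 0.0136, -0.0465, 0, 0]
    - [0.95, 0.0136, -0.0465, 0, 0]
    - [0.95, 0.0136, -0.0465, 0, 0]

```text
time_s: 7.05
eef_pos: [0.4712, -0.0782, 0.1505]
orientation: [-180.0, 0.0, -158.4]
ft_force: [1.1, -0.0, 0.1]
width: 0.153
```

Emit:
arm_command:
  plan:
    - [0.95, 0.0136, -0.0465, 0, 0]
    - [0.95, 0.0136, -0.0465, 0, 0]
    - [0.95, 0, 0, 0, 0.15]
    - [0.95, 0, 0, 0, 0.15]
    - [0.95, 0, 0, 0, 0.15]
    - [0.95, 0, 0, 0, 0.136]
    - [0.95, 0, 0, 0, 0]
    - [0.95, 0, 0, 0, 0]

```text
time_s: 8.05
eef_pos: [0.4801, -0.1731, 0.1503]
orientation: [180.0, -0.0, 168.2]
ft_force: [0.0, 0.1, -0.3]
width: 0.153
```

```bash
python3 - <<'E'
from h import *
s=arm.read_state();im,d=arm.get_image('wrist');P=wpts(s,d);np.save('P.npy',P);np.save('im.npy',im)
print(s['eef_pos'],s['orientation'],s['width'],s['time_s'])
save(im,'pics/w5.png',1.5)
E
```

```text
[ 0.480077   -0.1730693   0.15033766] [ 1.79999646e+02 -2.56907811e-03  1.68174481e+02] 0.15349986830101436 8.05
```

View pics/w5.png

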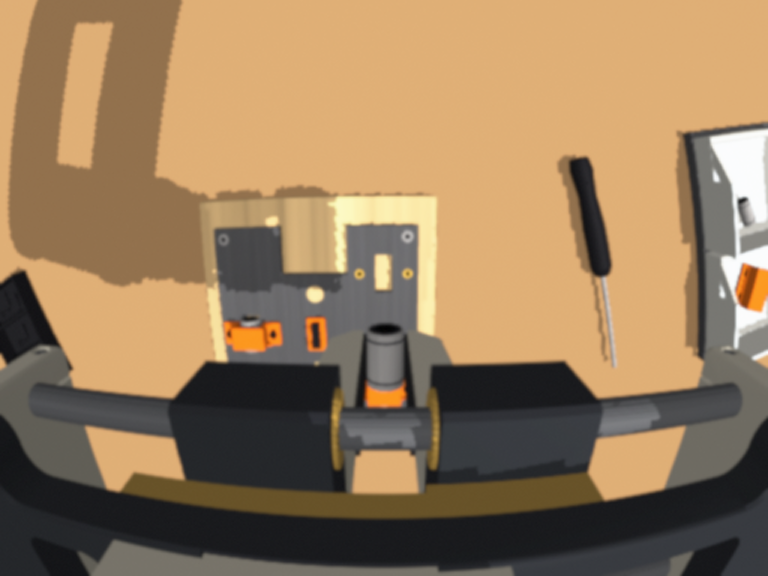

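The bearing is held between the tips. The slot is at (383,272) and the inserts at (360,274) and (407,273). I measure the seat and where the bearing sits in the hand.

```bash
cat >> h.py <<'E'
def tool(s,P):
    R=Rn.from_euler('xyz',s['orientation'],degrees=True).as_matrix()
    return (P-s['eef_pos'])@R
E
python3 - <<'E'
from h import *
s=arm.read_state();P=np.load('P.npy');im=np.load('im.npy')
T=tool(s,P)*1000
h=cv2.cvtColor(im,cv2.COLOR_RGB2HSV).astype(int)
def cen(u0,v0,r,w):
    u,v=np.meshgrid(np.arange(u0-r,u0+r+1),np.arange(v0-r,v0+r+1)); q=w[v,u].astype(float); q-=np.percentile(q,50); q[q<q.max()*.25]=0
    return (u*q).sum()/q.sum(),(v*q).sum()/q.sum()
sat=h[...,1]*h[...,2]/255
A=cen(240,182,5,sat);B=cen(271,182,5,sat)
a=wray(s,*A,.018);b=wray(s,*B,.018)
print(A,B,a.round(4),b.round(4),'dist',np.linalg.norm(a-b),'mid',((a+b)/2).round(4),'yaw',np.degrees(np.arctan2((a-b)[1],(a-b)[0]))+90)
# slot
w=np.zeros((384,512),bool);w[165:200,246:264]=1;m=(w&(im[...,0]>110)).astype(np.uint8)
ct=max(cv2.findContours(m,0,2)[0],key=cv2.contourArea)[:,0]
q=np.array([wray(s,u,v,.018)[:2]*1000 for u,v in ct],np.float32);print('slot',cv2.minAreaRect(q))
# plate height
print('plate z',np.median(P[205:215,180:200,2]))
# board outline: height
w=np.zeros((384,512),bool);w[125:235,125:300]=1
m=w&(P[...,2]>.008)&(P[...,2]<.021)
blobs(m,P,1000)
# bearing in hand
k=np.zeros_like(w);k[200:275,235:280]=1
k&=(T[...,2]<20)&(T[...,2]>-20)&(abs(T[...,1])<9)&(abs(T[...,0])<20)
for v in range(212,262,4):
    i=np.where(k[v])[0]
    if len(i): print(v,i[0],i[-1],T[v,257].round(1),im[v,257])
E
```

```text
(np.float64(239.15181469442598), np.float64(182.14787229897502)) (np.float64(271.3009358749867), np.float64(182.00670124518027)) [ 0.4784 -0.1931  0.018 ] [ 0.4853 -0.1592  0.018 ] dist 0.0345614562831991 mid [ 0.4819 -0.1761  0.018 ] yaw -11.568132281352987
slot ((482.143798828125, -175.95547485351562), (16.257741928100586, 37.5850830078125), 78.4696044921875)
plate z 0.01884004755225449
px [213.3 175.8] n 13724 rect mm [ 475.5 -225.8] [176.5 120.4] 79.3 z 50/95 [0.0177 0.0196]
216 248 265 [ 11.1  -0.9 -11.7] [39 39 40]
220 245 273 [ 10.9  -0.9 -18.1] [8 7 8]
224 244 274 [  9.8  -0.9 -21.4] [116 114 113]
228 244 269 [  7.5  -0.9 -21.9] [108 106 106]
232 244 269 [  5.4  -0.9 -22.7] [133 130 129]
236 244 269 [  2.3  -0.9 -21.3] [134 131 130]
240 245 269 [ -0.   -0.9 -21.8] [134 131 130]
244 244 269 [ -3.1  -0.9 -20.7] [134 132 129]
248 245 268 [ -5.1  -0.9 -22. ] [134 131 130]
252 245 268 [ -8.5  -0.9 -20.4] [133 131 129]
256 245 268 [-10.5  -0.9 -21.8] [94 93 93]
```

Seat is at (0.4819, -0.1761), yaw -11.5°. The insert spacing measures 34.56 mm against 34.4 nominal. I make the correction, descend to 0.085 and measure again.

Emit:
arm_command:
  plan:
    - [0.95, -0.0019, -0.0017, 0.015, -0.005]
    - [0.95, 0, 0, 0.025, 0]
    - [0.95, 0, 0, 0.02, 0]
    - [0.95, 0, 0, 0.005, 0]
    - [0.95, 0, 0, 0, 0]
    - [0.95, 0, 0, 0, 0]
    - [0.95, 0, 0, 0, 0]

```text
time_s: 8.98
eef_pos: [0.4822, -0.1755, 0.0863]
orientation: [-180.0, 0.1, 168.3]
ft_force: [0.0, 0.1, 0.3]
width: 0.157
```

```bash
cat > seat.py <<'E'
from h import *
s=arm.read_state();im,d=arm.get_image('wrist');P=wpts(s,d);T=tool(s,P)*1000
print(s['eef_pos'],s['orientation'],s['width'],s['time_s'])
h=cv2.cvtColor(im,cv2.COLOR_RGB2HSV).astype(int);sat=h[...,1]*h[...,2]/255
c=arm.camera_info('wrist');Tc=np.linalg.inv(np.array(c['tool_from_camera']))
R=Rn.from_euler('xyz',s['orientation'],degrees=True).as_matrix()
def proj(X):
    q=Tc@np.r_[R.T@(X-s['eef_pos']),1];n=np.hypot(q[0],q[1]);a=np.arctan2(n,q[2])
    return c['cx']+c['fx']*a*q[0]/n,c['cy']+c['fy']*a*q[1]/n
yaw=np.radians(-11.5);e=np.array([-np.sin(yaw),np.cos(yaw),0]);S=np.array([.4819,-.1761,.018]);I=[]
for k in (-1,1):
    u,v=map(lambda t:int(round(t)),proj(S+k*.0172*e)); r=6
    U,V=np.meshgrid(np.arange(u-r,u+r+1),np.arange(v-r,v+r+1));q=sat[V,U].astype(float);q-=np.median(q);q[q<q.max()*.3]=0
    p=((U*q).sum()/q.sum(),(V*q).sum()/q.sum());I.append(wray(s,*p,.018));print('ins px',np.round(p,1),'pred',u,v)
d=I[1]-I[0];m=(I[0]+I[1])/2
print('seat',m.round(4),'dist',np.linalg.norm(d).round(4),'yaw',np.degrees(np.arctan2(d[1],d[0]))-90,'in tool mm',(R.T@(m-s['eef_pos'])*1000).round(2))
E
python3 - <<'E'
exec(open('seat.py').read())
save(im[130:290,160:360],'pics/w6.png',4)
E
```

```text
[ 0.48224403 -0.17546511  0.08627302] [-1.79978282e+02  8.91810768e-02  1.68289163e+02] 0.15723611340044547 8.975
ins px [237.1 196.2] pred 237 196
ins px [277.1 196.1] pred 277 196
seat [ 0.4819 -0.1762  0.018 ] dist 0.0346 yaw -11.495514244924863 in tool mm [ 0.35 -0.73 68.27]
```

View pics/w6.png

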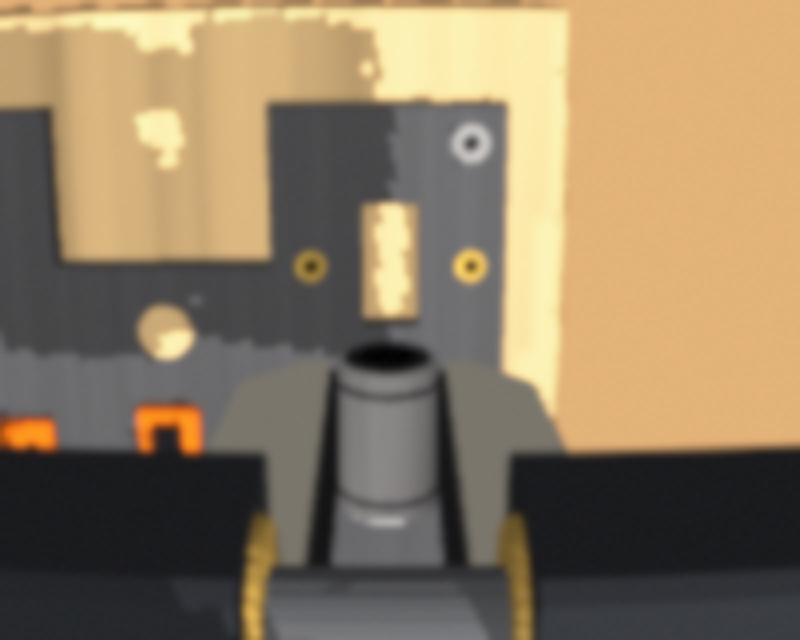

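In the crop the slot is at (390,262) and the inserts at (311,267) and (471,266). The bearing axis is at column 387, well aligned, and its centre sits about 1 mm behind the TCP in tool x. I descend with that correction.

Emit:
arm_command:
  plan:
    - [0.95, 0.0013, 0.0002, 0.02, 0]
    - [0.95, 0, 0, 0.025, 0]
    - [0.95, 0, 0, 0.02, 0]
    - [0.95, 0, 0, 0.007, 0]
    - [0.95, 0, 0, 0, 0]
    - [0.95, 0, 0, 0, 0]

```text
time_s: 9.78
eef_pos: [0.4812, -0.1751, 0.0145]
orientation: [-180.0, 0.1, 168.3]
ft_force: [0.2, 0.4, -0.3]
width: 0.157
```

Emit:
arm_command:
  plan:
    - [0.95, 0, 0, 0.002, 0]
    - [0.95, 0, 0, 0, 0]
    - [0.95, 0, 0, 0.002, 0]
    - [0.95, 0, 0, 0, 0]
    - [0.95, 0, 0, 0, 0]

```text
time_s: 10.4
eef_pos: [0.4803, -0.1747, 0.0093]
orientation: [180.0, -0.0, 168.3]
ft_force: [-0.1, 0.9, 0.3]
width: 0.157
```

Emit:
arm_command:
  plan:
    - [0.95, 0, 0, 0.001, 0]
    - [0.95, 0, 0, 0, 0]
    - [0.95, 0, 0, 0, 0]

```text
time_s: 10.78
eef_pos: [0.4805, -0.1747, 0.0084]
orientation: [180.0, 0.0, 168.3]
ft_force: [0.3, 0.8, 0.4]
width: 0.157
```

Emit:
arm_command:
  plan:
    - [0.95, 0, 0, 0.001, 0]
    - [0.95, 0, 0, 0, 0]
    - [0.95, 0, 0, 0, 0]

```text
time_s: 11.15
eef_pos: [0.4807, -0.1746, 0.0077]
orientation: [180.0, 0.0, 168.3]
ft_force: [-0.3, 2.3, 5.4]
width: 0.155
```

```bash
python3 - <<'E'
from h import *
s=arm.read_state();im,d=arm.get_image('wrist');P=wpts(s,d);T=tool(s,P)*1000
print(s['eef_pos'],s['ft_force'],s['time_s'])
save(im[150:290,180:340],'pics/w7.png',5)
for v in range(200,264,3): print(v,T[v,257].round(1),im[v,257])
E
```

```text
[ 0.48066764 -0.17463376  0.00773599] [-0.28820151  2.30053665  5.39101891] 11.15
200 [ 20.9  -0.9 -11.3] [71 70 72]
203 [ 18.8  -0.9 -10.7] [70 69 72]
206 [ 17.   -0.9 -10.6] [70 70 72]
209 [ 15.1  -0.9 -10.7] [70 69 71]
212 [ 13.5  -0.9 -11.5] [84 80 75]
215 [10.6 -0.9 -8.8] [120 101  73]
218 [ 11.   -0.9 -15.1] [7 6 6]
221 [ 10.3  -0.9 -18.2] [18 18 19]
224 [  9.6  -0.9 -21.1] [116 115 113]
227 [  8.   -0.9 -21.6] [125 122 121]
230 [  6.7  -0.9 -22.9] [109 107 106]
233 [  4.4  -0.9 -21.8] [135 132 131]
236 [  2.7  -0.9 -22.3] [135 133 132]
239 [  0.5  -0.9 -21.6] [135 133 132]
242 [ -1.3  -0.9 -22. ] [135 133 132]
245 [ -3.8  -0.9 -20.6] [135 133 131]
248 [ -4.8  -0.9 -22.7] [135 132 131]
251 [ -7.5  -0.9 -21.1] [134 132 130]
254 [ -9.   -0.9 -22.1] [126 124 123]
257 [-10.8  -0.9 -22.5] [107 105 104]
260 [-13.   -0.9 -22.1] [122 120 119]
263 [-21.4  -0.8 -10.6] [76 75 77]
```

View pics/w7.png

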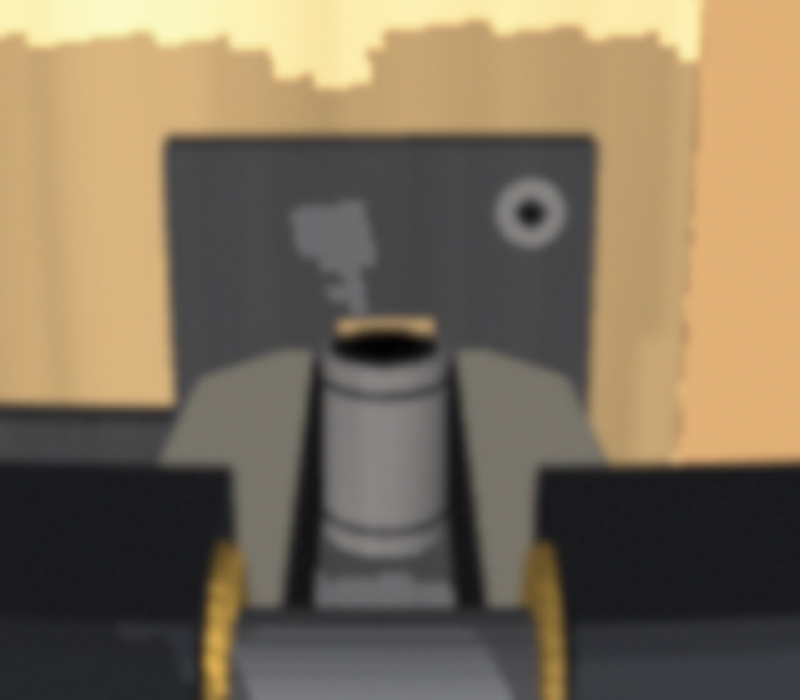

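The bearing is centred on the slot: its sliver at (335–435, 318–335) is symmetric about the axis at column 385. Its top is about 11.5 mm above the plate and contact force is 5 N, so I release it.

Emit:
arm_command:
  plan:
    - [0.8, 0, 0, 0, 0]
    - [0.75, 0, 0, 0, 0]
    - [0.7, 0, 0, 0, 0]
    - [0.7, 0, 0, 0, 0]
    - [0.7, 0, 0, -0.01, 0]
    - [0.7, 0, 0, -0.03, 0]
    - [0.7, 0, 0, -0.06, 0]
    - [0.7, 0, 0, -0.04, 0]

```text
time_s: 12.2
eef_pos: [0.4812, -0.1751, 0.151]
orientation: [-180.0, 0.2, 168.3]
ft_force: [0.6, 0.0, -0.7]
width: 0.298
```

Emit:
arm_command:
  plan:
    - [0.7, 0, 0, 0, 0]
    - [0.7, 0, 0, 0, 0]

```text
time_s: 12.45
eef_pos: [0.4802, -0.1746, 0.1473]
orientation: [-180.0, 0.0, 168.3]
ft_force: [0.4, 0.8, -0.3]
width: 0.3
```

```bash
python3 - <<'E'
exec(open('seat.py').read())
q=P-m;ys=np.radians(-11.5)
w=(np.hypot(q[...,0],q[...,1])<.02)&(P[...,2]>.0225)&(P[...,2]<.04)
blobs(w,P)
B=q[w];a=np.array([np.cos(ys),np.sin(ys)]);b=np.array([-np.sin(ys),np.cos(ys)])
x=B[:,:2]@a*1000;y=B[:,:2]@b*1000
print('seat x',np.percentile(x,[1,99]),'y',np.percentile(y,[1,50,99]),'top z',np.percentile(B[:,2]*1000,[50,90,97]))
E
```

```text
[ 0.48022635 -0.17462647  0.14729992] [-1.79998364e+02  5.71251299e-03  1.68283557e+02] 0.30041076820333246 12.45
ins px [240.4 182.4] pred 241 182
ins px [272.8 182.2] pred 273 182
seat [ 0.4818 -0.1761  0.018 ] dist 0.0344 yaw -11.277602706720714 in tool mm [ -1.88  -1.16 129.3 ]
px [256.5 183.7] n 337 rect mm [ 481.5 -176.2] [13.6 25.3] 78.3 z 50/95 [0.029  0.0308]
seat x [-12.73820378  11.77839484] y [-6.92945693  0.3731058   6.65488672] top z [10.97643732 12.49787528 12.98539738]
```

The bearing is seated: centre x ≈ -0.5 mm, y ≈ 0, top ≈ 12 mm above the plate. Now the clip.

Emit:
arm_command:
  plan:
    - [0.57, 0.0033, 0.0514, 0, 0]
    - [0.57, 0.0033, 0.0514, 0, 0]
    - [0.57, 0.0033, 0.0514, 0, 0]
    - [0.57, 0.0033, 0.0514, 0, 0]
    - [0.57, 0.0033, 0.0514, 0, 0]
    - [0.57, 0.0033, 0.0514, 0, 0]
    - [0.57, 0.0033, 0.0514, 0, 0]
    - [0.57, 0.0033, 0.0514, 0, 0]

```text
time_s: 13.5
eef_pos: [0.5369, 0.2346, 0.1452]
orientation: [-179.9, -0.2, 168.3]
ft_force: [1.0, 0.2, 0.3]
width: 0.432
```

Emit:
arm_command:
  plan:
    - [0.57, 0.0033, 0.0514, 0, 0]
    - [0.57, 0, 0, 0, -0.12]
    - [0.57, 0, 0, 0, -0.119]
    - [0.57, 0, 0, 0, 0]
    - [0.57, 0, 0, 0, 0]
    - [0.57, 0, 0, 0, 0]

```text
time_s: 14.25
eef_pos: [0.5451, 0.284, 0.147]
orientation: [-180.0, -0.0, -178.1]
ft_force: [0.6, 0.3, 0.5]
width: 0.432
```

```bash
python3 - <<'E'
from h import *
s=arm.read_state();im,d=arm.get_image('wrist');P=wpts(s,d);T=tool(s,P)*1000
print(s['eef_pos'],s['orientation'],s['width'],s['time_s'])
h=cv2.cvtColor(im,cv2.COLOR_RGB2HSV);o=(h[...,0]<20)&(h[...,1]>150)&(h[...,2]>100)&(np.hypot(P[...,0]-.563,P[...,1]-.283)<.06)
print('all');blobs(o&(P[...,2]<.04),P); print('arch');blobs(o&(P[...,2]>.0175)&(P[...,2]<.04),P)
save(im,'pics/w8.png',1.5)
E
```

```text
[0.54505156 0.28399638 0.14697674] [-1.79987737e+02 -3.43333225e-02 -1.78129090e+02] 0.4322788822339626 14.25
all
px [258.6 181.2] n 595 rect mm [544.9 285. ] [43.1 16.8] 89.0 z 50/95 [0.0234 0.0249]
px [255.2 218.6] n 552 rect mm [587.1 283. ] [43.1 17.6] 80.2 z 50/95 [0.0234 0.0251]
arch
px [259.1 182. ] n 374 rect mm [544.9 285.2] [25.1 16.8] 88.9 z 50/95 [0.024  0.0251]
px [255.9 220. ] n 351 rect mm [587.2 283.3] [25.1 17.6] 80.4 z 50/95 [0.024  0.0253]
```

View pics/w8.png

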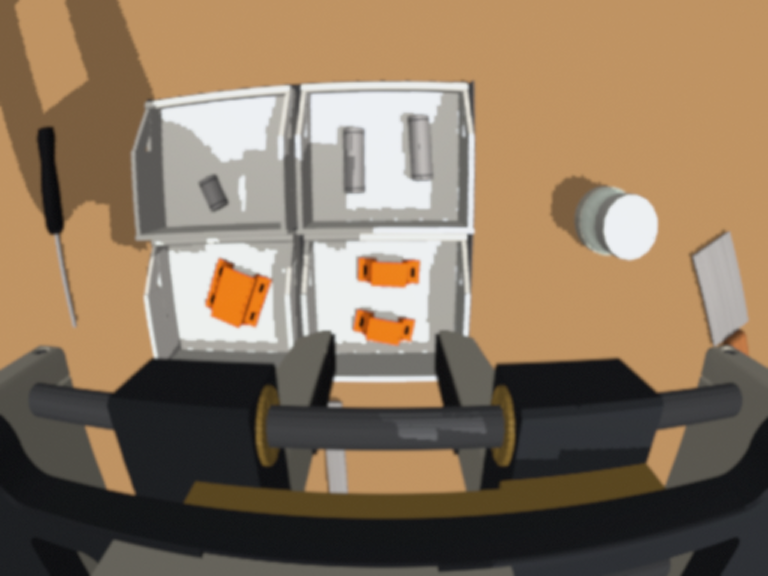

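The clips are at (388,271) and (385,327) in the picture. I take the first one, at (0.5449, 0.2851) with yaw -1°.

Emit:
arm_command:
  plan:
    - [0.57, 0.0001, 0.0021, 0.02, 0.05]
    - [0.57, 0, 0, 0.04, 0]
    - [0.57, 0, 0, 0.04, 0]
    - [0.57, 0, 0, 0.025, 0]
    - [0.57, 0, 0, 0.012, 0]
    - [0.57, 0, 0, 0, 0]
    - [0.57, 0, 0, 0, 0]

```text
time_s: 15.18
eef_pos: [0.5462, 0.2868, 0.012]
orientation: [179.9, 0.1, 179.1]
ft_force: [0.4, 0.3, -0.4]
width: 0.43
```

```bash
python3 - <<'E'
from h import *
s=arm.read_state();im,d=arm.get_image('wrist');P=wpts(s,d);T=tool(s,P)*1000
print(s['eef_pos'],s['orientation'],s['ft_force'],s['time_s'])
h=cv2.cvtColor(im,cv2.COLOR_RGB2HSV);o=(h[...,0]<20)&(h[...,1]>150)&(h[...,2]>90)&(abs(T[...,0])<15)&(abs(T[...,1])<30)
blobs(o,T/1000)
k=o&(T[...,2]<-15);blobs(k,T/1000);print(np.median(T[k][:,2]))
E
```

```text
[0.54619686 0.28683551 0.0119823 ] [1.79945694e+02 1.23463290e-01 1.79099621e+02] [ 0.40337963  0.31218507 -0.44861256] 15.175
px [256.1 228.2] n 1721 rect mm [ 1.2 -1.5] [17.8 44. ] 0.0 z 50/95 [-0.0116  0.001 ]
nan
  return _methods._mean(a, axis=axis, dtype=dtype,
  ret = ret.dtype.type(ret / rcount)
```

Emit:
arm_command:
  plan:
    - [0.57, 0.001, 0, 0.005, 0]
    - [0.57, 0, 0, 0.003, 0]
    - [0.57, 0, 0, 0, 0]
    - [0.57, 0, 0, 0, 0]
    - [0.57, 0, 0, 0, 0]

```text
time_s: 15.85
eef_pos: [0.5442, 0.2864, 0.0025]
orientation: [180.0, 0.0, 179.1]
ft_force: [0.6, -0.1, -0.8]
width: 0.434
```

Emit:
arm_command:
  plan:
    - [0.9, 0, 0, 0, 0]
    - [0.9, 0, 0, 0, 0]
    - [0.9, 0, 0, 0, 0]
    - [0.9, 0, 0, 0, 0]
  newtons: 10

```text
time_s: 16.35
eef_pos: [0.5441, 0.2864, 0.0024]
orientation: [180.0, 0.0, 179.1]
ft_force: [-0.4, 0.2, -0.0]
width: 0.268
```

Emit:
arm_command:
  plan:
    - [0.9, 0, 0, -0.02, 0]
    - [0.9, 0, 0, -0.045, 0]
    - [0.9, 0, 0, -0.045, 0]
    - [0.9, 0.0062, -0.045, -0.035, 0]
    - [0.9, 0.0062, -0.052, 0, 0]
    - [0.9, 0.0062, -0.052, 0, 0]
    - [0.9, 0.0062, -0.052, 0, 0]
    - [0.9, 0.0062, -0.052, 0, 0]

```text
time_s: 17.35
eef_pos: [0.5092, 0.0324, 0.1492]
orientation: [-180.0, 0.1, 179.1]
ft_force: [-0.5, 0.0, 0.2]
width: 0.268
```

Emit:
arm_command:
  plan:
    - [0.9, 0.0062, -0.052, 0, 0]
    - [0.9, 0.0062, -0.052, 0, 0]
    - [0.9, 0.0062, -0.052, 0, 0]
    - [0.9, 0.0062, -0.052, 0, 0]
    - [0.9, 0, 0, 0, 0.093]
    - [0.9, 0, 0, 0, 0.093]
    - [0.9, 0, 0, 0, 0]
    - [0.9, 0, 0, 0, 0]

```text
time_s: 18.35
eef_pos: [0.4814, -0.1736, 0.1482]
orientation: [-180.0, 0.1, 168.6]
ft_force: [0.4, -1.0, -1.3]
width: 0.267
```

```bash
cat >> seat.py <<'E'
o=(h[...,0]<20)&(h[...,1]>150)&(h[...,2]>90)&(abs(T[...,0])<15)&(abs(T[...,1])<30)&(abs(T[...,2])<40)
print('clip in tool');blobs(o,T/1000);blobs(o&(T[...,2]<-17.5),T/1000)
E
python3 seat.py
```

```text
[ 0.48136502 -0.17363805  0.14816036] [-1.79984437e+02  5.51258520e-02  1.68589103e+02] 0.2669444291676141 18.35
ins px [239.4 181.1] pred 239 181
ins px [271.7 181.1] pred 272 181
seat [ 0.4818 -0.1761  0.018 ] dist 0.0344 yaw -11.356101912010658 in tool mm [ -0.77  -2.28 130.16]
clip in tool
px [256.5 240. ] n 1333 rect mm [-1.5 -1.1] [27.4 18.3] 89.8 z 50/95 [-0.0217 -0.0151]
px [256.4 241.2] n 1246 rect mm [-1.5 -1.2] [18.3 25.6] 0.1 z 50/95 [-0.0217 -0.0205]
```

Emit:
arm_command:
  plan:
    - [0.9, 0.0007, -0.0012, 0.015, 0]
    - [0.9, 0, 0, 0.025, 0]
    - [0.9, 0, 0, 0.018, 0]
    - [0.9, 0, 0, 0.005, 0]
    - [0.9, 0, 0, 0, 0]
    - [0.9, 0, 0, 0, 0]
    - [0.9, 0, 0, 0, 0]

```text
time_s: 19.27
eef_pos: [0.4808, -0.175, 0.0853]
orientation: [-180.0, 0.1, 168.5]
ft_force: [0.6, -0.0, -0.1]
width: 0.266
```

```bash
python3 seat.py
```

```text
[ 0.48080687 -0.17499289  0.08526089] [-1.79979395e+02  8.42149231e-02  1.68457123e+02] 0.2663355507841039 19.275
ins px [236.9 198.2] pred 237 198
ins px [276.9 198.1] pred 277 198
seat [ 0.4819 -0.1761  0.018 ] dist 0.0345 yaw -11.355604764479608 in tool mm [-1.16 -0.86 67.26]
clip in tool
px [256.4 240. ] n 1336 rect mm [-1.3 -1.1] [27.6 18. ] 89.6 z 50/95 [-0.0217 -0.0147]
px [256.4 241.2] n 1249 rect mm [-1.3 -1.2] [25.5 18. ] 89.6 z 50/95 [-0.0217 -0.0206]
```

Emit:
arm_command:
  plan:
    - [0.9, 0.0002, 0.0002, 0.015, 0]
    - [0.9, 0, 0, 0.02, 0]
    - [0.9, 0, 0, 0.015, 0]
    - [0.9, 0, 0, 0.01, 0]
    - [0.9, 0, 0, 0.008, 0]
    - [0.9, 0, 0, 0, 0]
    - [0.9, 0, 0, 0, 0]

```text
time_s: 20.2
eef_pos: [0.4805, -0.1747, 0.0169]
orientation: [-180.0, 0.0, 168.5]
ft_force: [0.0, -0.2, -0.2]
width: 0.27
```

Emit:
arm_command:
  plan:
    - [0.9, 0, 0, 0.0015, 0]
    - [0.9, 0, 0, 0, 0]
    - [0.9, 0, 0, 0, 0]

```text
time_s: 20.58
eef_pos: [0.4801, -0.1745, 0.015]
orientation: [-180.0, 0.0, 168.5]
ft_force: [0.0, -0.5, -0.8]
width: 0.27
```

Emit:
arm_command:
  plan:
    - [0.9, 0, 0, 0.001, 0]
    - [0.9, 0, 0, 0, 0]
    - [0.9, 0, 0, 0, 0]

```text
time_s: 20.95
eef_pos: [0.48, -0.1745, 0.0138]
orientation: [-180.0, -0.0, 168.5]
ft_force: [-0.0, 0.1, -0.4]
width: 0.267
```

Emit:
arm_command:
  plan:
    - [0.9, 0, 0, 0.0007, 0]
    - [0.9, 0, 0, 0, 0]
    - [0.9, 0, 0, 0, 0]

```text
time_s: 21.32
eef_pos: [0.4801, -0.1745, 0.0134]
orientation: [-180.0, 0.0, 168.5]
ft_force: [-0.3, 0.6, 3.6]
width: 0.265
```

```bash
python3 - <<'E'
from h import *
s=arm.read_state();im,d=arm.get_image('wrist');P=wpts(s,d);T=tool(s,P)*1000
print(s['eef_pos'],s['ft_force'])
h=cv2.cvtColor(im,cv2.COLOR_RGB2HSV).astype(int)
o=(h[...,0]<20)&(h[...,1]>150)&(h[...,2]>90)&(abs(T[...,0])<15)&(abs(T[...,1])<30)
blobs(o&(T[...,2]<-17.5),T/1000)
pl=(h[...,2]<90)&(T[...,0]>14)&(T[...,0]<28)&(abs(T[...,1])<12)
print('plate tool z',np.median(T[pl][:,2]),pl.sum())
save(im[150:290,180:340],'pics/w9.png',5)
E
```

```text
[ 0.48014205 -0.17451525  0.01336546] [-0.33697924  0.64383671  3.63775659]
px [256.4 241.1] n 1244 rect mm [-1.4 -1.2] [18.1 25.5] 0.2 z 50/95 [-0.0217 -0.0205]
plate tool z -133.05239714624722 5141
```

View pics/w9.png

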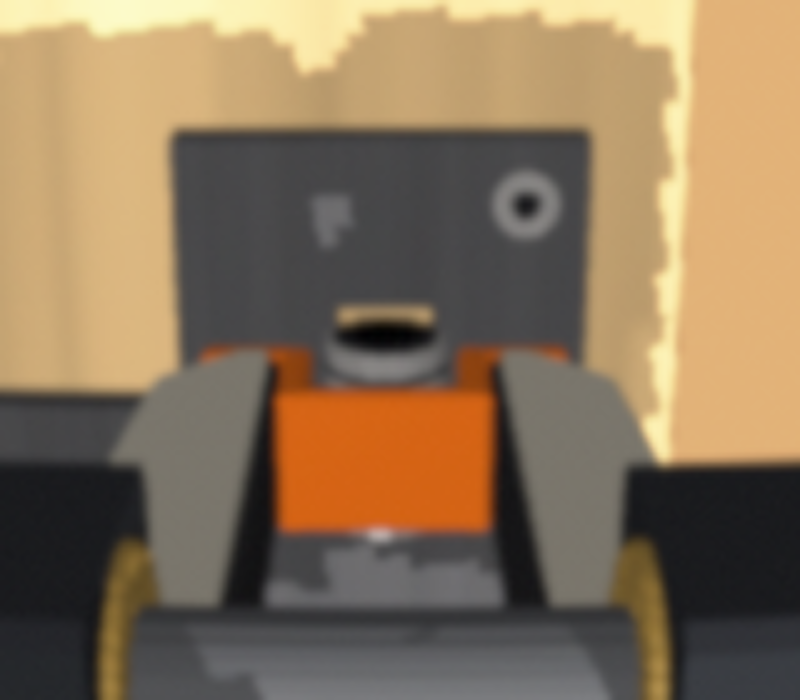

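The clip straddles the bearing symmetrically (bearing end at (383,335), clip top at 273–495). The 3.6 N upward force shows the feet are on the plate. I release and rise.

Emit:
arm_command:
  plan:
    - [0.68, 0, 0, 0, 0]
    - [0.64, 0, 0, 0, 0]
    - [0.6, 0, 0, 0, 0]
    - [0.6, 0, 0, 0, 0]
    - [0.6, 0, 0, -0.01, 0]
    - [0.6, 0, 0, -0.03, 0]
    - [0.6, 0, 0, -0.06, 0]
    - [0.6, 0, 0, -0.04, 0]

```text
time_s: 22.38
eef_pos: [0.4809, -0.1749, 0.1568]
orientation: [-180.0, 0.2, 168.5]
ft_force: [0.8, -0.6, 0.0]
width: 0.402
```

Emit:
arm_command:
  plan:
    - [0.6, 0, 0, 0, 0]
    - [0.6, 0, 0, 0, 0]
    - [0.6, 0, 0, 0, 0]

```text
time_s: 22.75
eef_pos: [0.479, -0.174, 0.1516]
orientation: [180.0, -0.2, 168.5]
ft_force: [0.0, 0.5, -0.4]
width: 0.4
```

```bash
python3 - <<'E'
from h import *
s=arm.read_state();im,d=arm.get_image('wrist');P=wpts(s,d)
print(s['eef_pos'],s['width'],s['time_s'])
h=cv2.cvtColor(im,cv2.COLOR_RGB2HSV);m=np.array([.4818,-.1761])
near=np.hypot(P[...,0]-m[0],P[...,1]-m[1])<.03
o=(h[...,0]<20)&(h[...,1]>150)&(h[...,2]>70)&near
blobs(o,P);blobs(o&(P[...,2]>.029),P);blobs(o&(P[...,2]<.026),P,15)
save(im[130:240,180:340],'pics/w10.png',5)
E
```

```text
[ 0.47901206 -0.17399714  0.15155895] 0.3999158302528702 22.75
px [256.  184.8] n 736 rect mm [ 483.7 -176.8] [45.4 22.9] 78.5 z 50/95 [0.0341 0.036 ]
px [268.6 336.6] n 62 rect mm [ 458.7 -168.2] [4.4 1.8] 83.0 z 50/95 [0.2769 0.2793]
px [299.6 336.1] n 37 rect mm [ 459.9 -161. ] [1.7 1.6] 0.1 z 50/95 [0.2769 0.2797]
px [310.2 336.8] n 34 rect mm [ 460.3 -158.2] [3.1 1.5] 83.1 z 50/95 [0.2776 0.2794]
px [256.1 185.8] n 425 rect mm [ 481.1 -176.2] [24.8 17.4] 78.6 z 50/95 [0.035  0.0363]
px [268.6 336.6] n 62 rect mm [ 458.7 -168.2] [4.4 1.8] 83.0 z 50/95 [0.2769 0.2793]
px [299.6 336.1] n 37 rect mm [ 459.9 -161. ] [1.7 1.6] 0.1 z 50/95 [0.2769 0.2797]
px [310.2 336.8] n 34 rect mm [ 460.3 -158.2] [3.1 1.5] 83.1 z 50/95 [0.2776 0.2794]
px [239.  183.4] n 147 rect mm [ 477.7 -194.1] [ 9.  17.9] 77.8 z 50/95 [0.0225 0.0239]
px [272.9 183.9] n 148 rect mm [ 486.3 -158.8] [ 8.7 20. ] 79.4 z 50/95 [0.0226 0.0238]
```

```bash
python3 -c "
from plant import arm
print(arm.job_done())"
```

```text
the job is handed in; nothing more can be done
None
```

I fitted one short bearing in the empty slot and set a short clip over it, then handed the job in. I released both parts only once contact force showed they were resting on the carriage. The arm clock read about 23 s of the 64 s allowed. No verdict was reported.

**Last checks, from the wrist camera's depth:**
- **Bearing:** centred about 0.5 mm off lengthwise and about 0 mm sideways, with its top about 12 mm above the plate. I took this before the clip covered it.
- **Clip:** about 0.7 mm off lengthwise and 0.1 mm sideways, with yaw within about 0.2° of the seat. Both feet are at equal height on the plate, and the hand is clear above it.

**What disagreed or failed:**
- **Fingertip position:** the tips turned out to be about 11 mm behind the reported TCP, not 17 mm ahead as stated. My first bearing grasp closed above the part without moving it. I corrected the height and the second grasp held.
- **Wrist camera:** it showed the jaw centre about 1 mm off sideways, so I aligned both parts by their position relative to the seat in the same picture.
- **Final picture:** the viewer refused it because I had reached the 12-picture limit, so the last check of the clip is from numbers only.
- **Not rechecked:** I did not look again at the driver, the jar or the other stock at the end; the arm was never brought down near them except inside the two bins.

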